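# Draw the open carton to the front of the rack with the carton hook

## Robot

A 6-joint arm with a two-finger parallel gripper is mounted at the origin on the work surface. World frame = base frame: x ahead of the robot, y to its left, z up, the work surface at z = 0. Lengths are in m, angles in degrees, forces in N, time in s.
With the tool pointing down it reaches from about 0.4 to 0.825 m from the base axis. Payload 7 kg.
Tool frame: the origin (TCP) lies at the very end of the fingers, on their centre line; the grasp point (between the pads) lies 19 mm behind it (ctrl.grasp_offset is the distance from the TCP to the grasp point, in m); z points along the fingers, y is the line along which they close (so a half turn about z gives the same grasp; the last joint's range is limited). The gripper opens to 88 mm and grips with 3 to 60 N. Pads are 19 mm wide; open, the fingers measure 130 mm over their backs; the gripper's body (78 mm by 193 mm) begins 47 mm behind the grasp point.
Start: joints at [89.215, 20.546, 0.682, 0, -70.136, -16.507], TCP at [0.201, 0.644, 0.227] pointing down, gripper open.
Joint ranges: [-176.03, 176.03], [-82.01, 121.73], [-58.28, 71.71], [-173.87, 95.51], [-174.79, -0.11], [-173.66, 173.66]. Speed limits (degrees/s): [136.94, 136.94, 172.46, 180, 180, 180].

## Interface

Orientations are given as [roll, pitch, yaw] about the fixed x, y, z axes, in that order (R = Rz(yaw) Ry(pitch) Rx(roll)).
In Python, from plant import ctrl gives the robot as it stands. The module is installed in compiled form; this text tells all that it offers.
- The arm moves only by the tool jog_arm, never from a script. Its argument "plan" is a list that holds one entry, the list of rows, each a list of 7 numbers: the opening, from 0 (shut) to 1 (fully open), then the shift along the tool's x, y, z in m, then the turn, a rotation vector about the tool's x, y, z in degrees. A call has 1 to 20 rows; each row is the pose to reach, as a shift and turn from the pose commanded when the call began, along the tool's axes at that moment; what a row does not reach only later rows make up. A row lasts 1/8 s, in which the tool goes at most 62.5 mm and 10.7 degrees, less where a joint would pass 70% of its speed; a pose out of reach is approached as far as the arm can. A call with a gripper value outside its range is refused whole. The fingers move at their own pace and stop on an object; the grip force is fixed at half the most. Time passes only in rows, so rows that repeat a pose let the fingers close. It gives the time, the measured TCP pose, the force, the opening and the grip force at its end, in the units of the state.
- ctrl.get_obs(): the state, without advancing time (a new reading comes with each control period).
- ctrl.snapshot(name): name is "scene" or "top" or "wrist"; returns a dict with "image" (400x640x3 uint8, red, green, blue), "vertical_fov" (degrees; the focal length in pixels is half the picture's height over the tangent of half this angle, whatever the lens; pixels are square), "cx", "cy" (the principal point, pixels), "R" (3x3) and "t" (3): a world point X has camera coordinates R X + t; the wrist camera has in their place "T_tool_cam" (4x4, takes a point from camera to tool coordinates, whose origin is the TCP and whose axes are the flange's). Camera axes: x right, y down, z forward; pixel columns grow to the right and rows downward; lengths in m; the calibration is good to about 2 mm. The wrist camera is an equidistant fisheye: a pixel r from the principal point sees the ray r / f radians off the axis. A picture is of the moment at which its call begins: read the wrist's pose just before it. There is no depth.
- ctrl.close_job(): hands the job in; it is judged then, once.
The state is a dict: "clock": time; "joint_pos": joint angles; "qvel": joint speeds; "tau": joint torques, N m; "tool_pos": TCP position; "orientation": TCP orientation; "force": force on the tool from outside, world axes, zero at the start; "moment": the same for the moment, N m; "opening": finger opening in m; "gripper_force": force on a finger pad.
Only numpy, scipy, OpenCV 4.12 (cv2) and the standard library are available. Lean on these libraries where they do the work, as an engineer would, in place of code of your own. Each camera call takes 0.05 s, during which the arm holds its last target. There are 200 camera calls.

## Task

Pick up the carton hook, hook it over the front lip of the open carton deep in the wire rack, and drag the carton forward until it is pulled firmly and squarely home against the rack's front stop; pull gently enough not to tear the lip or tip the carton, and let only the hook touch the carton. Hold that pull for a moment, then unhook, leaving the carton against the stop, and stand the hook back upright on the grey mat. Leave everything else where it is.

Things in the scene. Friction and masses are not known exactly. Their poses are not given: they have to be found in the camera images.
- carton: Open-topped cardboard carton, 155 deep (x) x 130 wide (y) x 65 high, walls and floor 5 thick, 0.45 to 0.8 kg, in the left or right bay, slightly turned. Origin: middle of the lower edge of the front face's outer side; x points into the carton, z up. Empty behind the front wall from x = 5 to 61, then packed breakers up to 52 high. Only the hook may touch it. Sliding it takes some 1 to 4 N.
- carton_lip (a point): Middle of the carton's front lip: the plain top edge of the front wall (5 thick), on its outer face, 65 above the carton's origin. The lip tears if the hook presses on the carton with more than 16 N in all; aim for about 10 N at the stop.
- closed_carton: The other carton, a closed cardboard box 150 x 120 x 70 high without a lip, in the other bay, origin and axes as for the open carton. To be left alone.
- rack: Fixed grey rack, two bays. Origin on the bench under the front edge's middle; x points into the rack, z up. Board top 40 above the bench, on it rims 30 high at y = 0 and +-175. A roof of white wires, 181 to 189 above the bench, covers x = 66 to 284, on posts at y = +-180; nothing overhead in front of x = 66. The front stop is part of the rack (see rack_front).
- rack_front (a point): On the board at the rack's front, middle, 40 above the rack's origin. Here stands the stop, an aluminium strip 40 high, 6 thick, 360 wide, parallel to y. It is clamped in slots: its rear face lies anywhere from x = 0 to 14 (not reported, feel for it: it is rigid and the pull rises steeply when the carton meets it). Firmly home: carton presses it with 5 N or more for 0.3 s.
- hook: Carton hook, 160 g: black plastic grip 90 long (x) x 26 wide (y) x 44 high; steel shaft of 9 diameter forward from it along +x, its lower side 28 above the underside; at its end a steel tooth 6 thick (x = 130 to 136), 24 wide, down to the level of the grip's underside. Origin: underside of the grip's middle. Stands on grip and tooth. Grip it across y at the middle of the grip.
- hook_tip (a point): The lower end of the hook's tooth, on its pulling face (the side towards the grip): x = 130, y = 0, z = 0 of the hook's frame.
- mat: The grey mat on the bench where the hook stands, 280 (x) x 180 (y) x 3 thick; origin under its middle.
- breaker: A white circuit breaker block 70 x 54 x 76 high standing on the bench, a bystander.
- screwdriver: A screwdriver lying on the mat beside the hook, a bystander.
- cover: A flat black plastic cover 110 x 70 x 18 high on the bench, a bystander.
- tape_roll: A grey roll 90 across, 19 high, a bystander.
- pen_cup: A black cup 70 across, 90 high, a bystander.
- wrench: A wrench lying on the bench, a bystander.
There are look-alikes about, which are no part of the job. Leave any pink look-alike of the hook alone.

How it is judged (in metres and radians):
On the way, in this order (a step that is already met when the one before it is completed fails the run):
1. the hook's tooth is behind the front lip, below its edge, and pulls on the carton (x of hook_tip in the frame of carton between 0.002 and 0.05 m and z of hook_tip in the frame of carton below 0.06 m and contact force between hook and carton above 0.8 N), for 0.1 s.
2. with the hook behind its lip the carton is pulled square against the rack's stop with more than 5 N for 0.3 s (contact force between carton and rack above 5 N and contact force between hook and carton above 4 N and z of hook_tip in the frame of carton below 0.06 m and angle between the x axis of carton and the x axis of rack, either way round below 0.05 rad), for 0.3 s.
At the end, for the whole second after the job is handed in: The open carton stands flat and at rest at the stop (front face at x = -3 to 18 mm of the rack; the stop is clamped at 0 to 14), square to the rack within 0.05 rad; the released hook stands upright within 0.08 rad, at rest, its grip's middle over the mat (x of carton in the frame of rack between -0.003 and 0.018 m and z of carton in the frame of rack below 0.044 m and angle between the x axis of carton and the x axis of rack, either way round below 0.05 rad and angle between carton's own z axis and vertical below 0.05 rad and linear speed of each of carton, hook below 0.01 m/s and angle between hook's own z axis and vertical below 0.08 rad and x of hook in the frame of mat between -0.14 and 0.14 m and y of hook in the frame of mat between -0.09 and 0.09 m and z of hook in the frame of mat between 0 and 0.007 m); the robot touches nothing.
It fails at once if the hook presses on the carton with more than 16 N (lip torn) (contact force between hook and carton above 16 N).
It fails at once if the carton is tipped by more than 0.2 rad (angle between carton's own z axis and vertical above 0.2 rad).
It fails at once if the gripper or the arm touches the carton (contact force between any of the fingers, the arm and carton above 0.5 N).
It fails at once if the closed carton is moved by more than 15 mm (distance of closed_carton from where it was at the start of the episode above 0.015 m).
It fails at once if a bystander on the bench is moved by more than 25 mm (distance of any of breaker, screwdriver, cover, tape_roll, pen_cup, wrench from where it was at the start of the episode above 0.025 m).
It also fails if it takes over 72 s, if anything falls off the work surface, if the arm or the gripper's body presses on something with over 40 N, if the wrist force passes 120 N, or if a joint passes its speed limit or range.

## Working session

There is one attempt and no reset: what is moved stays moved. The work goes in short steps, Python scripts to look and compute and a tool call to move; the robot and the scene stay as the last step left them, time stands still between calls to the robot, and variables do not carry over. Pictures are saved under pics/ and viewed, at most 10 in all, crops included, and the job is handed in when it is done.

Besides the shell and the picture viewer there is one more tool, called after "Emit:" by a JSON object that holds its "op" and its "data". jog_arm: Moves the arm, as the interface text tells. Its arguments: {"type":"object","properties":{"plan":{"type":"array","items":{"type":"array","items":{"type":"array","items":{"type":"number"}}}}},"required":["plan"]}

```bash
mkdir -p pics; ls
python3 - <<'E'
from plant import ctrl
import cv2,pickle
o=ctrl.get_obs();print(o)
S={}
for n in("scene","top","wrist"):
    s=ctrl.snapshot(n);S[n]=s;cv2.imwrite(f"pics/{n}0.png",s["image"][:,:,::-1])
    print(n,{k:v for k,v in s.items() if k!="image"})
pickle.dump((o,S),open("s0.pkl","wb"))
E
```

```text
pics
{'clock': 0.0, 'joint_pos': array([ 8.92159061e+01,  2.05907097e+01,  6.33762128e-01, -2.03378548e-02,
       -7.01363331e+01, -1.65040605e+01]), 'qvel': array([-0.07137927,  0.02066801,  0.012502  ,  0.01207986, -0.08021867,
       -0.17874096]), 'tau': array([ 8.45148634e-05, -5.82722747e+01,  2.93042600e+01,  6.99670047e+00,
        6.81356833e-03, -1.50049505e-04]), 'tool_pos': array([0.20050564, 0.64401491, 0.22563011]), 'orientation': array([ 1.79905131e+02, -8.17087747e-03, -1.72950737e+01]), 'force': array([-0.31563774,  0.1045487 ,  0.09481746]), 'moment': array([ 0.02267331, -0.01428512, -0.04102673]), 'gripper_force': 0.0, 'opening': 0.08771095415302106}
scene {'vertical_fov': 54.12094549805817, 'cx': 315.37599519213586, 'cy': 200.00302744225317, 'R': array([[ 0.51291782,  0.85839727, -0.008333  ],
       [ 0.56144528, -0.34279174, -0.75317529],
       [-0.6493801 ,  0.38163851, -0.65776709]]), 't': array([-0.20111674, -0.1775639 ,  1.30461031])}
top {'vertical_fov': 54.44313840383612, 'cx': 318.9869282713935, 'cy': 195.73042739333548, 'R': array([[-3.49964767e-04, -9.99991660e-01,  4.06902436e-03],
       [-9.96364552e-01,  2.04412086e-06, -8.51920150e-02],
       [ 8.51912962e-02, -4.08404584e-03, -9.96356243e-01]]), 't': array([-0.02457294,  0.41171122,  1.15641644])}
wrist {'vertical_fov': 65.70646984690485, 'cx': 321.5939069020152, 'cy': 200.36948999512538, 'T_tool_cam': array([[ 4.29997112e-04, -9.69484762e-01, -2.45151200e-01,
         6.67961385e-02],
       [ 9.99999501e-01,  1.95705955e-04,  9.80060291e-04,
        -2.76054556e-04],
       [-9.02175969e-04, -2.45151499e-01,  9.69484362e-01,
        -1.59183844e-01],
       [ 0.00000000e+00,  0.00000000e+00,  0.00000000e+00,
         1.00000000e+00]])}
```

View pics/scene0.png

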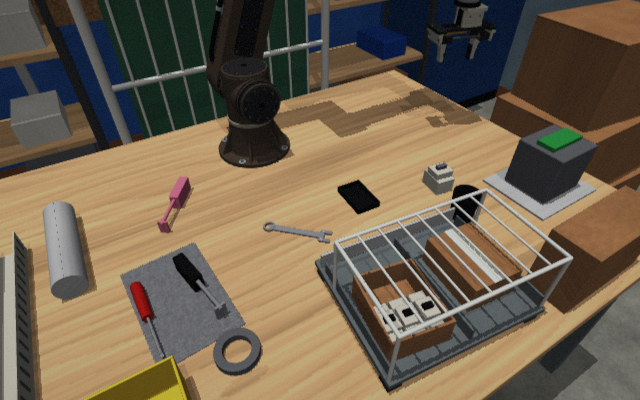

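View pics/top0.png

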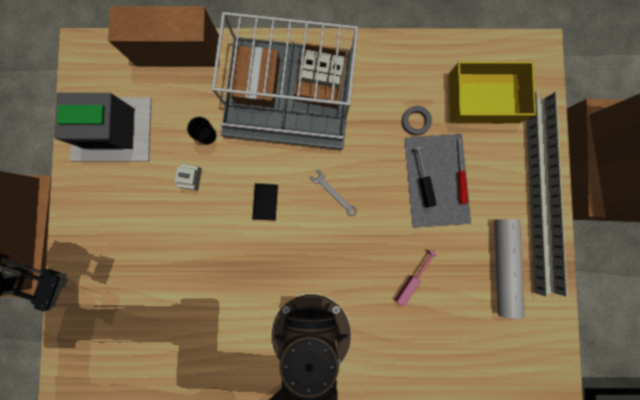

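The scene view shows the hook (black grip) around (187,268) with its tooth at (222,310), standing on the mat. The open carton is in the right bay, front lip near (375,275). In the top view the grip is at (427,192), the tooth at about (417,150), and the open carton around (322,75). The robot-side stop is at about (285,140). Next I'll enlarge the two areas that matter.

```bash
cat > h.py <<'E'
import numpy as np,cv2,pickle
def px2w(s,uv,z):
    f=200/np.tan(np.radians(s["vertical_fov"]/2))
    d=np.array([(uv[0]-s["cx"])/f,(uv[1]-s["cy"])/f,1.])
    R=s["R"];c=-R.T@s["t"];d=R.T@d
    return c+d*(z-c[2])/d[2]
def w2px(s,X):
    f=200/np.tan(np.radians(s["vertical_fov"]/2));c=s["R"]@np.asarray(X,float)+s["t"]
    return np.array([s["cx"]+f*c[0]/c[2],s["cy"]+f*c[1]/c[2]])
E
python3 - <<'E'
import cv2,pickle,numpy as np
o,S=pickle.load(open("s0.pkl","rb"))
t=S["top"]["image"][:,:,::-1]
a=cv2.resize(t[5:155,205:365],None,fx=3.75,fy=3.75,interpolation=cv2.INTER_CUBIC)
b=cv2.resize(t[125:235,395:480],None,fx=2.3,fy=2.3*2.2,interpolation=cv2.INTER_CUBIC)
b=cv2.resize(t[125:235,400:450],(200,440),interpolation=cv2.INTER_CUBIC)
c=np.zeros((600,800,3),np.uint8);c[:a.shape[0],:600]=a[:600];c[:440,600:]=b
cv2.imwrite("pics/c1.png",c)
E
```

```text
(no output)
```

View pics/c1.png

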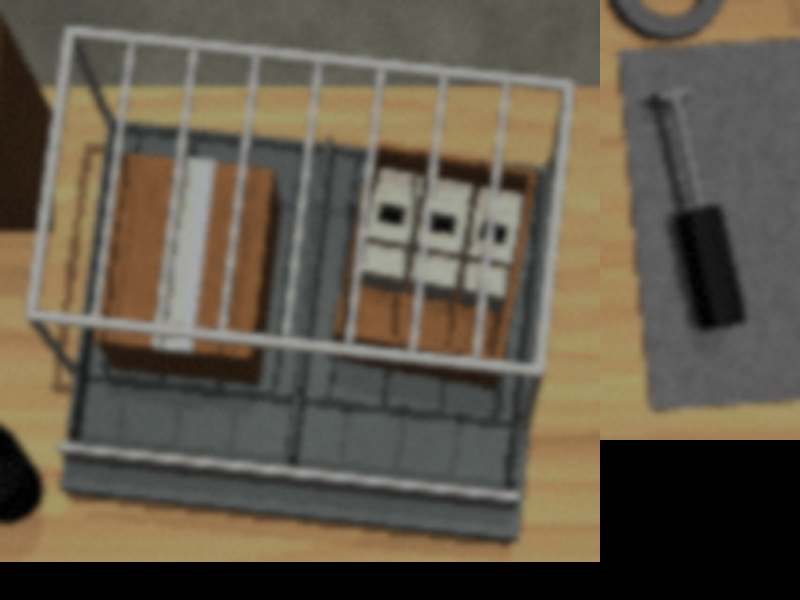

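The crop shows:
- **Stop:** its top edge runs from (65,447) to (518,495), with the board's front edge at (65,490)–(517,540).
- **Carton:** the open carton's side walls run from (378,150) to (337,340) and from (535,170) to (503,357). Its front lip is near the front roof wire.
- **Hook:** grip corners at (675,213), (720,207), (745,322) and (703,328). The tooth is at (667,97).

Run:
```python
import pickle
from h import *
np.set_printoptions(precision=4,suppress=True)
o,S=pickle.load(open("s0.pkl","rb"));T=S["top"]
A=lambda u,v,z:px2w(T,(205+u/3.75-.4,5+v/3.75-.4),z)
B=lambda u,v,z:px2w(T,(400+(u-600)/4-.4,125+v/4-.4),z)
print("stop",A(65,447,.08),A(518,497,.08)); print("front",A(65,492,0),A(517,541,0))
l,r=A(65,447,.08),A(518,497,.08)
for n,p in dict(w1=(70,30),w2=(572,85),w3=(540,370),w4=(32,318)).items(): print(n,A(*p,.185))
print("carton lip L R, back",A(337,342,.105),A(503,360,.105),A(378,150,.105),A(535,170,.105))
g=[B(*p,.047) for p in((675,213),(720,207),(745,322),(703,328))];print("grip",np.mean(g,0));f=(g[0]+g[1]-g[2]-g[3])/2;print(f,np.degrees(np.arctan2(f[1],f[0])))
print("tooth",B(667,97,.038))
m=S["top"]["image"];h=cv2.cvtColor(m,cv2.COLOR_RGB2HSV)
k=(m.max(2)<45).astype(np.uint8);k[:,:400]=0;k[:,450:]=0;k[:165]=0;k[220:]=0
c=max(cv2.findContours(k,0,1)[0],key=cv2.contourArea);R=cv2.minAreaRect(c);print(R);q=cv2.boxPoints(R);w=[px2w(T,p,.047)[:2] for p in q];print(np.array(w),np.mean(w,0))
```

```text
stop [0.6158 0.2571 0.08  ] [ 0.5767 -0.0932  0.08  ]
front [0.5998 0.2764 0.    ] [ 0.5589 -0.0975  0.    ]
w1 [0.8924 0.2337 0.185 ]
w2 [ 0.8519 -0.1267  0.185 ]
w3 [ 0.6426 -0.1023  0.185 ]
w4 [0.6798 0.2561 0.185 ]
carton lip L R, back [0.6907 0.0456 0.105 ] [ 0.6768 -0.0807  0.105 ] [0.8426 0.0148 0.105 ] [ 0.8268 -0.1061  0.105 ]
grip [ 0.4219 -0.344   0.047 ]
[0.0852 0.0175 0.    ] 11.61455868346683
tooth [ 0.5512 -0.3168  0.038 ]
((426.42938232421875, 191.68235778808594), (29.9364070892334, 12.69043254852295), 77.47119140625)
[[ 0.4605 -0.3144]
 [ 0.4687 -0.3513]
 [ 0.3821 -0.3683]
 [ 0.374  -0.3317]] [ 0.4213 -0.3414]
```

```bash
cat >> h.py <<'E'
from scipy.spatial.transform import Rotation as Ro
def rows(wps,P=None,O=None):
    """world waypoints (x,y,z,yaw), tool down -> rows relative to the current pose (mm rounded)"""
    if P is None:
        from plant import ctrl
        o=ctrl.get_obs();P,O=o["tool_pos"],o["orientation"];print("at",P.round(4),np.round(O,2),"F",o["force"].round(2),"t",round(o["clock"],2),"open",round(o["opening"],4))
    R=Ro.from_euler("xyz",O,degrees=True)
    for x,y,z,a in wps:
        d=R.inv().apply(np.array([x,y,z])-P);q=(R.inv()*Ro.from_euler("xyz",[180,0,a],degrees=True)).as_rotvec(degrees=True)
        print((x,y,z,a),"->",d.round(4),q.round(2))
E
python3 - <<'E'
from h import *
rows([(.4,.45,.3,-8),(.55,.2,.32,-8),(.62,-.02,.32,-8)])
E
```

```text
at [0.2006 0.6441 0.2259] [ 1.7993e+02 -1.0000e-02 -1.7300e+01] F [ 0.27 -0.51 -0.49] t 0.15 open 0.0874
(0.4, 0.45, 0.3, -8) -> [ 0.2481  0.1261 -0.0739] [ 0.07 -0.   -9.3 ]
(0.55, 0.2, 0.32, -8) -> [ 0.4657  0.3203 -0.0937] [ 0.07 -0.   -9.3 ]
(0.62, -0.02, 0.32, -8) -> [ 0.5979  0.5095 -0.0934] [ 0.07 -0.   -9.3 ]
```

Emit:
{"op": "jog_arm", "data": {"plan": [[[1, 0.062, 0.032, -0.04, 0, 0, -2], [1, 0.124, 0.063, -0.074, 0, 0, -4], [1, 0.186, 0.095, -0.074, 0, 0, -6], [1, 0.248, 0.126, -0.074, 0, 0, -9.3], [1, 0.3, 0.17, -0.08, 0, 0, -9.3], [1, 0.345, 0.212, -0.085, 0, 0, -9.3], [1, 0.39, 0.253, -0.09, 0, 0, -9.3], [1, 0.43, 0.29, -0.094, 0, 0, -9.3], [1, 0.466, 0.32, -0.094, 0, 0, -9.3], [1, 0.5, 0.37, -0.094, 0, 0, -9.3], [1, 0.535, 0.42, -0.094, 0, 0, -9.3], [1, 0.567, 0.465, -0.094, 0, 0, -9.3], [1, 0.598, 0.51, -0.094, 0, 0, -9.3], [1, 0.598, 0.51, -0.094, 0, 0, -9.3], [1, 0.598, 0.51, -0.094, 0, 0, -9.3], [1, 0.598, 0.51, -0.094, 0, 0, -9.3], [1, 0.598, 0.51, -0.094, 0, 0, -9.3]]]}}

```text
clock: 2.28
tool_pos: [0.6199, -0.0189, 0.3208]
orientation: [-180.0, -0.0, -7.9]
force: [-0.4, 0.7, -1.1]
opening: 0.0875
gripper_force: 0.0
```

Run:
```python
from h import *
from plant import ctrl
o=ctrl.get_obs();s=ctrl.snapshot("wrist");pickle.dump((o,s),open("s1.pkl","wb"))
cv2.imwrite("pics/w1.png",s["image"][:,:,::-1])
rows([(.5,-.15,.30,0),(.42,-.343,.2,12)])
```

```text
at [ 0.6199 -0.019   0.3208] [-1.7999e+02 -2.0000e-02 -7.8900e+00] F [ 0.65 -0.44  1.08] t 2.33 open 0.0877
(0.5, -0.15, 0.3, 0) -> [-0.1008  0.1462  0.0207] [-0.01 -0.02 -7.89]
(0.42, -0.343, 0.2, 12) -> [-0.1536  0.3484  0.1207] [-1.000e-02 -2.000e-02 -1.989e+01]
```

View pics/w1.png

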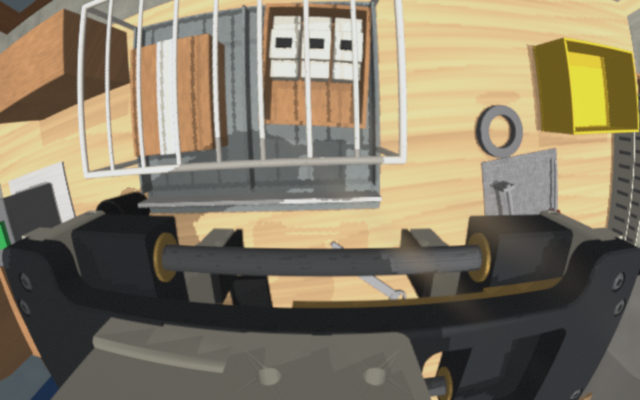

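The wrist view shows the carton lip running from about (265,121) to (364,125), clear of the front wire at row 160. The stop's edge is at about rows 195–207. I'll zoom in for accuracy.

Run:
```python
from h import *
o,s=pickle.load(open("s1.pkl","rb"))
a=s["image"][80:215,130:400,::-1];a=cv2.resize(a,(800,400),interpolation=cv2.INTER_CUBIC)
cv2.imwrite("pics/c2.png",cv2.convertScaleAbs(a,alpha=1.3))
```

```text
(no output)
```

View pics/c2.png

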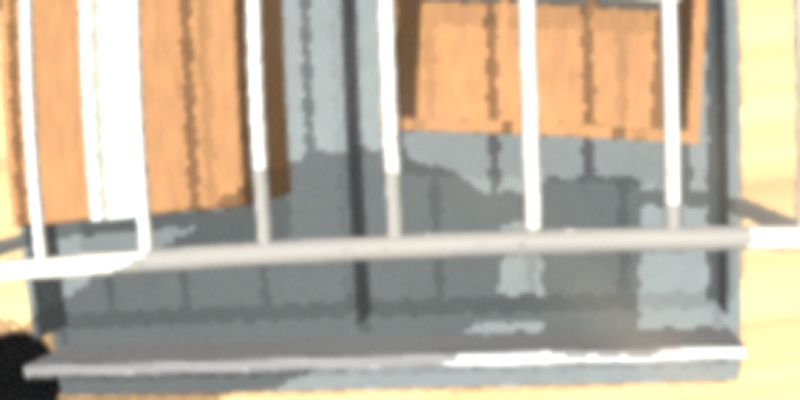

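Emit:
{"op": "jog_arm", "data": {"plan": [[[1, -0.05, 0.03, 0, 0, 0, -2], [1, -0.1, 0.07, 0, 0, 0, -4], [1, -0.1, 0.13, 0.02, 0, 0, -8], [1, -0.113, 0.19, 0.02, 0, 0, -14], [1, -0.127, 0.245, 0.04, 0, 0, -20], [1, -0.14, 0.3, 0.08, 0, 0, -20], [1, -0.154, 0.348, 0.12, 0, 0, -20], [1, -0.154, 0.348, 0.12, 0, 0, -20], [1, -0.154, 0.348, 0.12, 0, 0, -20], [1, -0.154, 0.348, 0.12, 0, 0, -20]]]}}

```text
clock: 3.58
tool_pos: [0.4204, -0.3428, 0.2018]
orientation: [179.9, -0.1, 12.1]
force: [0.8, -0.6, 0.7]
opening: 0.0879
gripper_force: 0.0
```

```bash
cat >> h.py <<'E'
def wpx(o,s,uv,z):
    f=200/np.tan(np.radians(s["vertical_fov"]/2));d=np.array([uv[0]-s["cx"],uv[1]-s["cy"]]);r=np.hypot(*d);th=r/f
    c=np.array([*(np.sin(th)*d/max(r,1e-9)),np.cos(th)])
    T=np.eye(4);T[:3,:3]=Ro.from_euler("xyz",o["orientation"],degrees=True).as_matrix();T[:3,3]=o["tool_pos"];T=T@s["T_tool_cam"]
    d=T[:3,:3]@c;p=T[:3,3];return p+d*(z-p[2])/d[2]
E
python3 - <<'E'
from h import *
from plant import ctrl
np.set_printoptions(precision=4,suppress=True)
o,s=pickle.load(open("s1.pkl","rb"))
C=lambda u,v,z:wpx(o,s,(130+u/2.963,80+v/2.963),z)
print("lip",C(393,130,.105),C(700,143,.105),"R side",C(700,143,.105)-wpx(o,s,(375,8),.105))
print("stop front",C(25,375,.08),C(745,357,.08),"stop rear",C(60,350,.08),C(740,340,.08))
print("wire",C(0,268,.185),C(750,238,.185))
o=ctrl.get_obs();s=ctrl.snapshot("wrist");pickle.dump((o,s),open("s2.pkl","wb"))
cv2.imwrite("pics/w2.png",s["image"][:,:,::-1])
E
```

```text
lip [0.6966 0.0424 0.105 ] [ 0.6737 -0.0811  0.105 ] R side [-0.1513  0.0328  0.    ]
stop front [0.6143 0.2628 0.08  ] [ 0.5746 -0.0944  0.08  ] stop rear [0.624  0.2368 0.08  ] [ 0.5829 -0.0929  0.08  ]
wire [0.6748 0.1866 0.185 ] [ 0.6436 -0.0826  0.185 ]
```

View pics/w2.png

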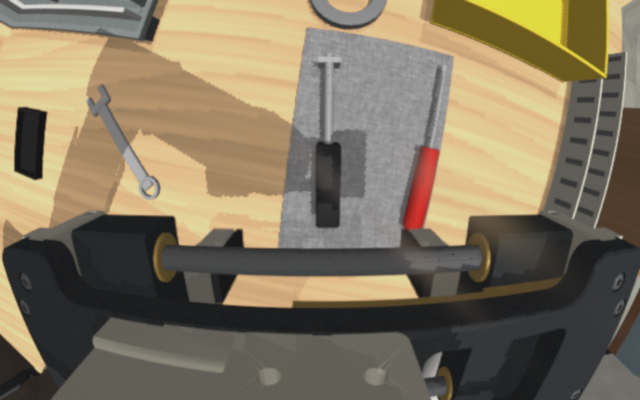

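The hook is directly below. The grip spans columns 316–341 and rows 142–228, the tooth bar is at (328,62), and the screwdriver is off to the right at (430,150).

Run:
```python
from h import *
np.set_printoptions(precision=4,suppress=True)
o,s=pickle.load(open("s2.pkl","rb"))
m=s["image"];k=(m.max(2)<60).astype(np.uint8);k[:135]=0;k[222:]=0;k[:,:305]=0;k[:,350:]=0
for r in(150,165,180,195,210,220):
    x=np.nonzero(k[r])[0];print(r,x.min(),x.max(),wpx(o,s,(x.min(),r),.047),wpx(o,s,(x.max()+1,r),.047))
print("grip front/rear",wpx(o,s,(328,142),.047),wpx(o,s,(328,228),.047))
print("shaft",wpx(o,s,(328,130),.038),wpx(o,s,(328,72),.038),"tooth",wpx(o,s,(316,62),.038),wpx(o,s,(341,62),.038))
rows([(.422,-.342,.05,12),(.422,-.342,.011,12)])
```

```text
150 317 340 [ 0.4589 -0.3307  0.047 ] [ 0.4641 -0.3545  0.047 ]
165 331 339 [ 0.4468 -0.3479  0.047 ] [ 0.4488 -0.3569  0.047 ]
180 316 338 [ 0.4283 -0.3361  0.047 ] [ 0.4333 -0.3593  0.047 ]
195 316 338 [ 0.4128 -0.3394  0.047 ] [ 0.4178 -0.3628  0.047 ]
210 316 338 [ 0.3969 -0.3427  0.047 ] [ 0.402  -0.3665  0.047 ]
220 317 338 [ 0.3863 -0.346   0.047 ] [ 0.3912 -0.369   0.047 ]
grip front/rear [ 0.4692 -0.3398  0.047 ] [ 0.3799 -0.3594  0.047 ]
shaft [ 0.481  -0.3375  0.038 ] [ 0.5407 -0.3246  0.038 ] tooth [ 0.5486 -0.3103  0.038 ] [ 0.5542 -0.3355  0.038 ]
at [ 0.4204 -0.3428  0.2019] [179.93  -0.11  12.11] F [ 0.34 -0.03 -0.14] t 3.62 open 0.0875
(0.422, -0.342, 0.05, 12) -> [ 0.0014 -0.0006  0.1519] [ 0.07 -0.11  0.11]
(0.422, -0.342, 0.011, 12) -> [ 0.0013 -0.0007  0.1909] [ 0.07 -0.11  0.11]
```

Run:
```python
from h import *
rows([(.4245,-.349,.05,12),(.4245,-.349,.012,12)])
```

```text
at [ 0.4204 -0.3428  0.2019] [ 1.7993e+02 -1.1000e-01  1.2110e+01] F [ 0.34 -0.03 -0.14] t 3.62 open 0.0875
(0.4245, -0.349, 0.05, 12) -> [0.0024 0.0068 0.1519] [ 0.07 -0.11  0.11]
(0.4245, -0.349, 0.012, 12) -> [0.0023 0.0067 0.1899] [ 0.07 -0.11  0.11]
```

Emit:
{"op": "jog_arm", "data": {"plan": [[[1, 0.002, 0.007, 0.05, 0, 0, 0], [1, 0.002, 0.007, 0.1, 0, 0, 0], [1, 0.002, 0.007, 0.14, 0, 0, 0], [1, 0.002, 0.007, 0.165, 0, 0, 0], [1, 0.002, 0.007, 0.18, 0, 0, 0], [1, 0.002, 0.007, 0.19, 0, 0, 0], [1, 0.002, 0.007, 0.19, 0, 0, 0], [0, 0.002, 0.007, 0.19, 0, 0, 0], [0, 0.002, 0.007, 0.19, 0, 0, 0], [0, 0.002, 0.007, 0.19, 0, 0, 0], [0, 0.002, 0.007, 0.19, 0, 0, 0], [0, 0.002, 0.007, 0.19, 0, 0, 0], [0, 0.002, 0.007, 0.19, 0, 0, 0]]]}}

```text
clock: 5.25
tool_pos: [0.4225, -0.3499, 0.0105]
orientation: [-180.0, 0.0, 12.0]
force: [0.3, -0.1, -0.3]
opening: 0.0335
gripper_force: 0.0
```

Emit:
{"op": "jog_arm", "data": {"plan": [[[0, 0, 0, 0, 0, 0, 0], [0, 0, 0, 0, 0, 0, 0], [0, 0, 0, 0, 0, 0, 0], [0, 0, 0, 0, 0, 0, 0], [0, 0, 0, 0, 0, 0, 0]]]}}

```text
clock: 5.88
tool_pos: [0.4225, -0.3498, 0.0105]
orientation: [-180.0, 0.0, 12.0]
force: [-0.6, 0.3, 0.3]
opening: 0.0257
gripper_force: 30.0
```

Run:
```python
from h import *
rows([(.4225,-.3498,.16,12),(.46,-.16,.26,2),(.4915,.0168,.26,-9)])
```

```text
at [ 0.4225 -0.3498  0.0105] [-1.800e+02  1.000e-02  1.201e+01] F [-0.64  0.34  0.25] t 5.88 open 0.0257
(0.4225, -0.3498, 0.16, 12) -> [-0.000e+00 -1.000e-04 -1.495e-01] [-0.    0.01  0.01]
(0.46, -0.16, 0.26, 2) -> [ 0.0762 -0.1779 -0.2495] [-0.000e+00  1.000e-02  1.001e+01]
(0.4915, 0.0168, 0.26, -9) -> [ 0.1438 -0.3443 -0.2495] [-0.000e+00  1.000e-02  2.101e+01]
```

Emit:
{"op": "jog_arm", "data": {"plan": [[[0, 0, 0, -0.02, 0, 0, 0], [0, 0, 0, -0.06, 0, 0, 0], [0, 0, 0, -0.11, 0, 0, 0], [0, 0, 0, -0.16, 0, 0, 0], [0, 0.01, -0.03, -0.21, 0, 0, 0], [0, 0.03, -0.075, -0.25, 0, 0, 3], [0, 0.055, -0.125, -0.25, 0, 0, 6], [0, 0.076, -0.178, -0.25, 0, 0, 10], [0, 0.095, -0.225, -0.25, 0, 0, 13], [0, 0.11, -0.27, -0.25, 0, 0, 16], [0, 0.13, -0.31, -0.25, 0, 0, 19], [0, 0.14, -0.335, -0.25, 0, 0, 21], [0, 0.144, -0.344, -0.25, 0, 0, 21], [0, 0.144, -0.344, -0.25, 0, 0, 21], [0, 0.144, -0.344, -0.25, 0, 0, 21], [0, 0.144, -0.344, -0.25, 0, 0, 21]]]}}

```text
clock: 7.88
tool_pos: [0.4917, 0.0157, 0.2606]
orientation: [180.0, 0.0, -9.0]
force: [-0.8, 0.0, -1.8]
opening: 0.0261
gripper_force: 30.0
```

Run:
```python
from h import *
from plant import ctrl
rows([(.4915,.0168,.125,-9),(.5853,.0019,.125,-9),(.5853,.0019,.095,-9)])
o=ctrl.get_obs();s=ctrl.snapshot("wrist");pickle.dump((o,s),open("s3.pkl","wb"))
cv2.imwrite("pics/w3.png",s["image"][:,:,::-1])
```

```text
at [0.4917 0.0157 0.2606] [180.     0.    -9.05] F [-0.8   0.03 -1.81] t 7.88 open 0.0261
(0.4915, 0.0168, 0.125, -9) -> [-0.0003 -0.001   0.1356] [ 0.    0.   -0.05]
(0.5853, 0.0019, 0.125, -9) -> [ 0.0947 -0.0011  0.1356] [ 0.    0.   -0.05]
(0.5853, 0.0019, 0.095, -9) -> [ 0.0947 -0.0011  0.1656] [ 0.    0.   -0.05]
```

View pics/w3.png

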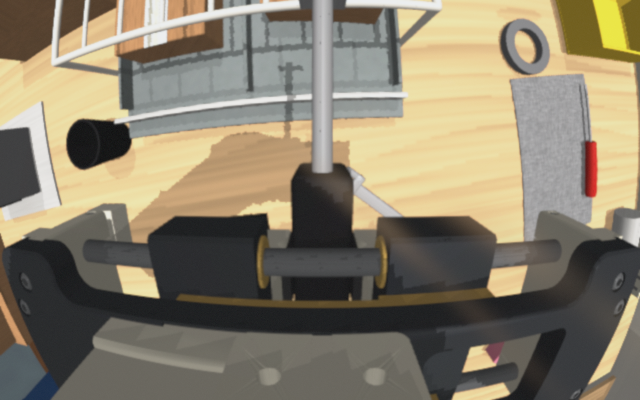

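The hook is held straight, grip at (322,200) with the shaft along column 322, and the carton lip is just visible at the top behind the wire. Next: lower it, then advance under the wire.

Emit:
{"op": "jog_arm", "data": {"plan": [[[0, 0, -0.001, 0.04, 0, 0, 0], [0, 0, -0.001, 0.09, 0, 0, 0], [0, 0, -0.001, 0.12, 0, 0, 0], [0, 0, -0.001, 0.136, 0, 0, 0], [0, 0, -0.001, 0.136, 0, 0, 0], [0, 0.02, -0.001, 0.136, 0, 0, 0], [0, 0.045, -0.001, 0.136, 0, 0, 0], [0, 0.07, -0.001, 0.136, 0, 0, 0], [0, 0.087, -0.001, 0.136, 0, 0, 0], [0, 0.095, -0.001, 0.136, 0, 0, 0], [0, 0.095, -0.001, 0.136, 0, 0, 0], [0, 0.095, -0.001, 0.136, 0, 0, 0]]]}}

```text
clock: 9.43
tool_pos: [0.5851, 0.0027, 0.1247]
orientation: [-180.0, 0.0, -9.0]
force: [0.3, 0.3, -0.9]
opening: 0.0257
gripper_force: 30.0
```

Run:
```python
from h import *
from plant import ctrl
rows([(.5853,.0019,.095,-9)])
o=ctrl.get_obs();s=ctrl.snapshot("wrist");c=ctrl.snapshot("scene");pickle.dump((o,s,c),open("s4.pkl","wb"))
a=cv2.resize(s["image"][0:150,200:450],(600,360),interpolation=cv2.INTER_CUBIC);b=cv2.resize(c["image"][220:360,320:480],(274,240),interpolation=cv2.INTER_CUBIC)
p=np.zeros((600,600,3),np.uint8);p[:360]=a;p[360:,:274]=b
cv2.imwrite("pics/w4.png",p[:,:,::-1])
```

```text
at [0.5851 0.0027 0.1247] [-1.80e+02  2.00e-02 -8.99e+00] F [ 0.27  0.31 -0.87] t 9.43 open 0.0257
(0.5853, 0.0019, 0.095, -9) -> [0.0003 0.0008 0.0297] [-0.    0.02  0.01]
```

View pics/w4.png

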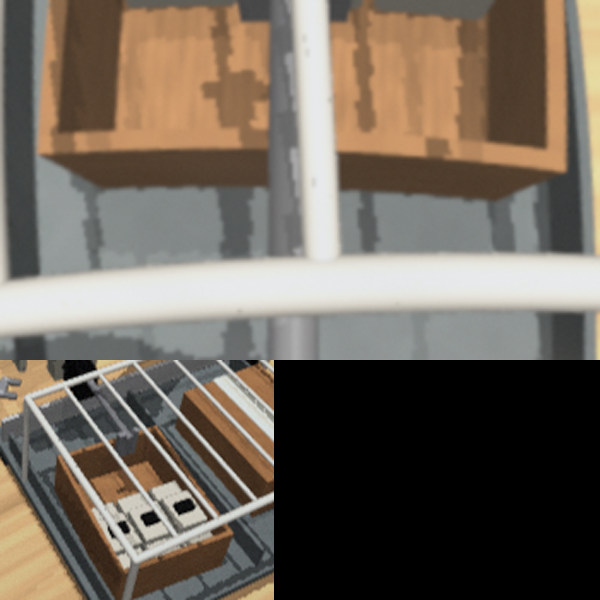

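The shaft crosses the lip near its middle (lip columns 40–567, shaft around 285). The tooth is over the empty space behind the front wall (240–350, row ~10). Next: descend into the carton.

Emit:
{"op": "jog_arm", "data": {"plan": [[[0, 0, 0, 0.01, 0, 0, 0], [0, 0, 0, 0.02, 0, 0, 0], [0, 0, 0, 0.03, 0, 0, 0], [0, 0, 0, 0.03, 0, 0, 0], [0, 0, 0, 0.03, 0, 0, 0], [0, 0, 0, 0.03, 0, 0, 0]]]}}

```text
clock: 10.28
tool_pos: [0.5861, 0.0027, 0.0949]
orientation: [-180.0, -0.0, -9.0]
force: [0.4, -0.0, -1.5]
opening: 0.0259
gripper_force: 30.0
```

Emit:
{"op": "jog_arm", "data": {"plan": [[[0, -0.006, 0.0003, 0, 0, 0, 0], [0, -0.011, 0.0005, 0, 0, 0, 0], [0, -0.014, 0.0007, 0, 0, 0, 0], [0, -0.016, 0.0008, 0, 0, 0, 0], [0, -0.018, 0.0009, 0, 0, 0, 0], [0, -0.02, 0.001, 0, 0, 0, 0], [0, -0.022, 0.001, 0, 0, 0, 0], [0, -0.024, 0.0011, 0, 0, 0, 0], [0, -0.026, 0.0012, 0, 0, 0, 0], [0, -0.028, 0.0013, 0, 0, 0, 0], [0, -0.03, 0.0014, 0, 0, 0, 0]]]}}

```text
clock: 11.65
tool_pos: [0.5561, 0.0061, 0.0946]
orientation: [-180.0, -0.0, -9.0]
force: [3.4, -0.7, -1.6]
opening: 0.0258
gripper_force: 30.0
```

Emit:
{"op": "jog_arm", "data": {"plan": [[[0, -0.002, 0.0001, 0, 0, 0, 0], [0, -0.005, 0.0002, 0, 0, 0, 0], [0, -0.008, 0.0004, 0, 0, 0, 0], [0, -0.011, 0.0005, 0, 0, 0, 0], [0, -0.014, 0.0007, 0, 0, 0, 0], [0, -0.017, 0.0008, 0, 0, 0, 0], [0, -0.02, 0.001, 0, 0, 0, 0], [0, -0.023, 0.0011, 0, 0, 0, 0], [0, -0.026, 0.0012, 0, 0, 0, 0], [0, -0.029, 0.0014, 0, 0, 0, 0], [0, -0.032, 0.0015, 0, 0, 0, 0], [0, -0.035, 0.0016, 0, 0, 0, 0], [0, -0.038, 0.0018, 0, 0, 0, 0], [0, -0.041, 0.0019, 0, 0, 0, 0], [0, -0.044, 0.0021, 0, 0, 0, 0], [0, -0.046, 0.0022, 0, 0, 0, 0], [0, -0.048, 0.0023, 0, 0, 0, 0], [0, -0.05, 0.0024, 0, 0, 0, 0]]]}}

```text
clock: 13.9
tool_pos: [0.5061, 0.0115, 0.0946]
orientation: [180.0, -0.0, -9.0]
force: [3.6, -0.7, -3.0]
opening: 0.0262
gripper_force: 30.0
```

Run:
```python
from h import *
from plant import ctrl
o=ctrl.get_obs();print(o["tool_pos"],o["force"])
s=ctrl.snapshot("wrist")
a=cv2.resize(s["image"][0:200,200:450],(750,600),interpolation=cv2.INTER_CUBIC)
pickle.dump((o,s),open("s5.pkl","wb"));cv2.imwrite("pics/w5.png",a[:,:,::-1])
```

```text
[0.50612901 0.01146355 0.09456217] [ 3.58003522 -0.66400458 -3.03100429]
```

View pics/w5.png

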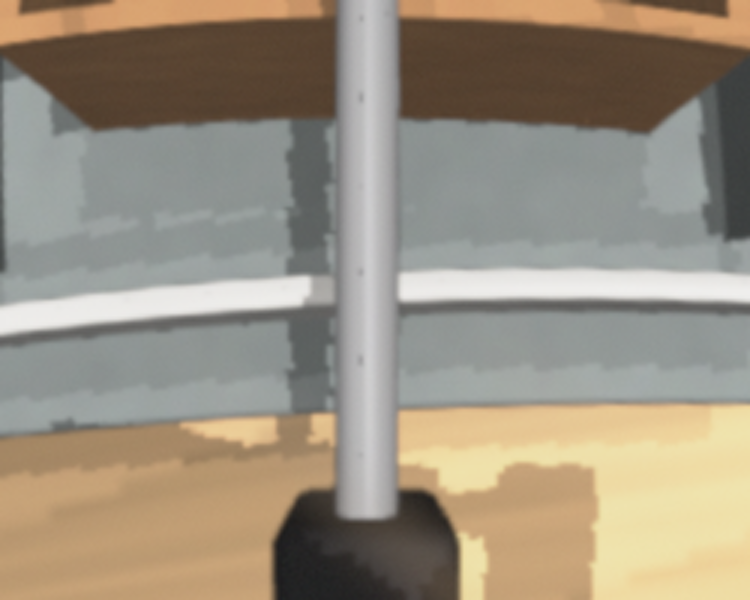

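The carton's lower front edge runs from (95,130) to (648,130) in the crop, and the stop strip sits at rows 270–335 on either side of the shaft. Next I'll compute the remaining distance and the carton's yaw.

Run:
```python
from h import *
o,s=pickle.load(open("s5.pkl","rb"))
C=lambda u,v,z:wpx(o,s,(200+u/3,v/3),z)[:2]
yaw=lambda l,r:np.degrees(np.arctan2(-(l-r)[0],(l-r)[1]))
l,r=C(95,130,.04),C(648,130,.04);print("carton",l,r,yaw(l,r),np.hypot(*(l-r)))
L,R=C(3,308,.08),C(745,277,.08);print("stop rear top",L,R,yaw(L,R))
n=np.array([.994,-.110]);print("gaps L,R",(l-L)@n,(r-R)@n)
```

```text
carton [0.64112606 0.05407511] [ 0.62124276 -0.07429357] -8.804696927075296 0.12989943997100262
stop rear top [0.59754672 0.06795359] [ 0.58150059 -0.07554924] -6.380168784511556
gaps L,R 0.04484449584136054 0.03936559424952401
```

Emit:
{"op": "jog_arm", "data": {"plan": [[[0, -0.002, 0.0001, 0, 0, 0, 0], [0, -0.0045, 0.0002, 0, 0, 0, 0], [0, -0.007, 0.0003, 0, 0, 0, 0], [0, -0.0095, 0.0004, 0, 0, 0, 0], [0, -0.012, 0.0006, 0, 0, 0, 0], [0, -0.0145, 0.0007, 0, 0, 0, 0], [0, -0.017, 0.0008, 0, 0, 0, 0], [0, -0.0195, 0.0009, 0, 0, 0, 0], [0, -0.022, 0.001, 0, 0, 0, 0], [0, -0.0245, 0.0012, 0, 0, 0, 0], [0, -0.0265, 0.0012, 0, 0, 0, 0], [0, -0.028, 0.0013, 0, 0, 0, 0], [0, -0.029, 0.0014, 0, 0, 0, 0], [0, -0.03, 0.0014, 0, 0, 0, 0], [0, -0.031, 0.0015, 0, 0, 0, 0], [0, -0.032, 0.0015, 0, 0, 0, 0]]]}}

```text
clock: 15.95
tool_pos: [0.4743, 0.015, 0.0946]
orientation: [180.0, -0.0, -9.0]
force: [2.9, -0.5, -1.3]
opening: 0.0257
gripper_force: 30.0
```

Emit:
{"op": "jog_arm", "data": {"plan": [[[0, -0.0006, 0, 0, 0, 0, 0], [0, -0.0012, 0, 0, 0, 0, 0], [0, -0.0018, 0, 0, 0, 0, 0], [0, -0.0024, 0.0001, 0, 0, 0, 0], [0, -0.003, 0.0001, 0, 0, 0, 0], [0, -0.0036, 0.0002, 0, 0, 0, 0], [0, -0.0042, 0.0002, 0, 0, 0, 0], [0, -0.0048, 0.0002, 0, 0, 0, 0]]]}}

```text
clock: 16.95
tool_pos: [0.4696, 0.0155, 0.0946]
orientation: [-180.0, -0.0, -9.0]
force: [2.7, -0.3, -1.9]
opening: 0.0259
gripper_force: 30.0
```

Emit:
{"op": "jog_arm", "data": {"plan": [[[0, -0.0005, 0, 0, 0, 0, 0], [0, -0.001, 0, 0, 0, 0, 0], [0, -0.0015, 0, 0, 0, 0, 0], [0, -0.002, 0.0001, 0, 0, 0, 0], [0, -0.0025, 0.0001, 0, 0, 0, 0], [0, -0.003, 0.0001, 0, 0, 0, 0]]]}}

```text
clock: 17.7
tool_pos: [0.4668, 0.016, 0.0946]
orientation: [-180.0, -0.0, -9.0]
force: [4.9, -0.2, -4.7]
opening: 0.0257
gripper_force: 30.0
```

Emit:
{"op": "jog_arm", "data": {"plan": [[[0, -0.0003, 0, 0, 0, 0, 0], [0, -0.0006, 0, 0, 0, 0, 0], [0, -0.0009, 0, 0, 0, 0, 0], [0, -0.0009, 0, 0, 0, 0, 0]]]}}

```text
clock: 18.2
tool_pos: [0.4662, 0.0162, 0.0947]
orientation: [-180.0, -0.0, -9.0]
force: [6.8, -0.7, -4.8]
opening: 0.0257
gripper_force: 30.0
```

Emit:
{"op": "jog_arm", "data": {"plan": [[[0, -0.0003, 0, 0, 0, 0, 0], [0, -0.0006, 0, 0, 0, 0, 0], [0, -0.0006, 0, 0, 0, 0, 0]]]}}

```text
clock: 18.58
tool_pos: [0.4662, 0.0163, 0.0948]
orientation: [-180.0, -0.1, -9.0]
force: [10.3, -1.1, -5.9]
opening: 0.026
gripper_force: 30.0
```

Run:
```python
from h import *
from plant import ctrl
o=ctrl.get_obs();print(o["tool_pos"],o["force"],o["moment"])
s=ctrl.snapshot("wrist")
a=cv2.resize(s["image"][30:130,190:450],(780,300),interpolation=cv2.INTER_CUBIC)
c=ctrl.snapshot("scene");b=cv2.resize(c["image"][200:350,300:480],(360,300),interpolation=cv2.INTER_CUBIC)
t=ctrl.snapshot("top");d=cv2.resize(t["image"][20:155,270:365],(211,300),interpolation=cv2.INTER_CUBIC)
p=np.zeros((600,780,3),np.uint8);p[:300]=a;p[300:,:360]=b;p[300:,360:571]=d
pickle.dump((o,s,c),open("s6.pkl","wb"));cv2.imwrite("pics/w6.png",p[:,:,::-1])
```

```text
[0.4661875  0.01627865 0.09475217] [10.2627242  -1.07569851 -5.86658769] [-0.7891224  -3.00705724 -0.01107573]
```

View pics/w6.png

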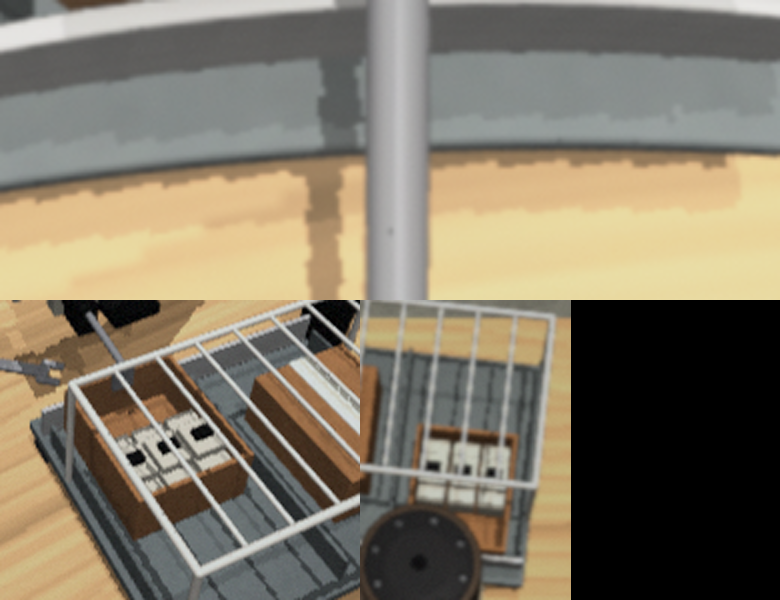

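The hook is hooked in and the carton stands flat against the stop. In the top crop its rear edge, (420,428)–(515,437), is close to parallel with the rack. Next: hold the pull for a moment, then check how square it is.

Emit:
{"op": "jog_arm", "data": {"plan": [[[0, 0, 0, 0, 0, 0, 0], [0, 0, 0, 0, 0, 0, 0], [0, 0, 0, 0, 0, 0, 0], [0, 0, 0, 0, 0, 0, 0], [0, 0, 0, 0, 0, 0, 0], [0, 0, 0, 0, 0, 0, 0]]]}}

```text
clock: 19.48
tool_pos: [0.4662, 0.0163, 0.0947]
orientation: [-180.0, -0.1, -9.0]
force: [10.2, -2.2, -6.5]
opening: 0.026
gripper_force: 30.0
```

Run:
```python
from h import *
from plant import ctrl
np.set_printoptions(precision=4,suppress=True)
o=ctrl.get_obs();print(o["force"]);t=ctrl.snapshot("top");w=ctrl.snapshot("wrist")
# top view: carton right wall outer edge & rear wall: brown mask
m=t["image"];h=cv2.cvtColor(m,cv2.COLOR_RGB2HSV)
S0=pickle.load(open("s0.pkl","rb"))[1]
def brown(im):
    h=cv2.cvtColor(im,cv2.COLOR_RGB2HSV).astype(int);return (h[...,0]<14)&(h[...,1]>110)&(h[...,2]>40)
b=brown(m);
# right boundary per row
for r in range(70,150,5):
    x=np.nonzero(b[r,290:360])[0]
    if len(x): print(r,290+x.min(),290+x.max(),end=" | ")
print()
P=[];
for r in range(78,138):
    x=np.nonzero(b[r,325:350])[0]
    if len(x): P.append(px2w(t,(325+x.max()+.5,r),.105)[:2])
P=np.array(P)
for _ in range(3):
    k=np.polyfit(P[:,0],P[:,1],1);e=P[:,1]-np.polyval(k,P[:,0]);P=P[abs(e)<max(2*e.std(),5e-4)]
print("right wall yaw",np.degrees(np.arctan(k[0])),len(P),e.std())
bw=brown(w["image"])
Q=[]
for c in list(range(230,305,4))+list(range(345,420,4)):
    y=np.nonzero(bw[:40,c])[0]
    if len(y): Q.append(wpx(o,w,(c,y.max()+1),.105)[:2])
Q=np.array(Q)
for _ in range(3):
    k=np.polyfit(Q[:,1],Q[:,0],1);e=Q[:,0]-np.polyval(k,Q[:,1]);Q=Q[abs(e)<max(2*e.std(),5e-4)]
print("lip yaw",-np.degrees(np.arctan(k[0])),len(Q),e.std(),Q[0],Q[-1])
```

```text
[10.1952 -2.2479 -6.4535]
80 303 331 | 85 296 340 | 90 339 339 | 95 338 338 | 105 293 337 | 110 292 337 | 115 335 335 | 120 317 334 | 125 323 334 | 130 323 334 | 
right wall yaw -7.3434852420553645 34 0.0019665467138299778
lip yaw -6.642976429060315 30 0.002419659316583735 [0.5948 0.042 ] [ 0.579  -0.0496]
```

Emit:
{"op": "jog_arm", "data": {"plan": [[[0, 0.001, 0, 0, 0, 0, 0], [0, 0.003, 0, 0, 0, 0, 0], [0, 0.007, 0, 0, 0, 0, 0], [0, 0.012, 0, 0, 0, 0, 0], [0, 0.013, 0, 0, 0, 0, 0], [0, 0.013, 0, 0, 0, 0, 0], [0, 0.013, 0, -0.01, 0, 0, 0], [0, 0.013, 0, -0.025, 0, 0, 0], [0, 0.013, 0, -0.04, 0, 0, 0], [0, 0.013, 0, -0.06, 0, 0, 0], [0, 0.0, 0, -0.09, 0, 0, 0], [0, 0.0, 0, -0.13, 0, 0, 0], [0, 0.0, 0, -0.165, 0, 0, 0], [0, 0.0, 0, -0.165, 0, 0, 0], [0, 0.0, 0, -0.165, 0, 0, 0]]]}}

```text
clock: 21.45
tool_pos: [0.4646, 0.0161, 0.2595]
orientation: [-180.0, 0.0, -9.0]
force: [1.3, -0.6, -2.0]
opening: 0.0262
gripper_force: 30.0
```

Run:
```python
from h import *
from plant import ctrl
np.set_printoptions(precision=4,suppress=True)
rows([(.46,-.16,.26,2),(.4225,-.3498,.20,12),(.4225,-.3498,.05,12),(.4225,-.3498,.0105,12)])
o=ctrl.get_obs();w=ctrl.snapshot("wrist");c=ctrl.snapshot("scene")
a=cv2.resize(w["image"][0:150,190:450],(780,450),interpolation=cv2.INTER_CUBIC);cv2.imwrite("pics/w7.png",a[:,:,::-1])
pickle.dump((o,w,c),open("s7.pkl","wb"))
```

```text
at [0.4646 0.0161 0.2595] [-179.98    0.01   -9.  ] F [ 1.34 -0.62 -1.96] t 21.45 open 0.0262
(0.46, -0.16, 0.26, 2) -> [ 0.023   0.1746 -0.0006] [ -0.03   0.01 -11.  ]
(0.4225, -0.3498, 0.2, 12) -> [0.0157 0.368  0.0593] [ -0.03   0.01 -21.  ]
(0.4225, -0.3498, 0.05, 12) -> [0.0157 0.3681 0.2093] [ -0.03   0.01 -21.  ]
(0.4225, -0.3498, 0.0105, 12) -> [0.0157 0.3681 0.2488] [ -0.03   0.01 -21.  ]
```

View pics/w7.png

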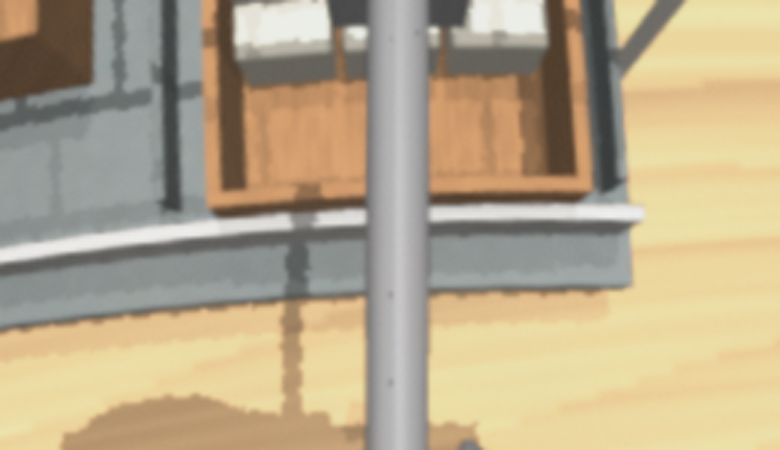

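The carton sits square against the stop: its lip, crop (212,205)–(592,190), lies along the stop strip, and the hook is free above it. No more pictures will be viewed, since the limit has been reached (I count 11 against the allowed 10). Next: return the hook to the mat.

Emit:
{"op": "jog_arm", "data": {"plan": [[[0, 0.005, 0.04, 0, 0, 0, -2], [0, 0.01, 0.085, 0, 0, 0, -5], [0, 0.017, 0.13, 0, 0, 0, -8], [0, 0.023, 0.175, 0, 0, 0, -11], [0, 0.021, 0.225, 0, 0, 0, -14], [0, 0.019, 0.275, 0, 0, 0, -17], [0, 0.017, 0.325, 0.02, 0, 0, -20], [0, 0.016, 0.355, 0.04, 0, 0, -21], [0, 0.016, 0.368, 0.06, 0, 0, -21], [0, 0.016, 0.368, 0.1, 0, 0, -21], [0, 0.016, 0.368, 0.15, 0, 0, -21], [0, 0.016, 0.368, 0.19, 0, 0, -21], [0, 0.016, 0.368, 0.215, 0, 0, -21], [0, 0.016, 0.368, 0.23, 0, 0, -21], [0, 0.016, 0.368, 0.235, 0, 0, -21], [0, 0.016, 0.368, 0.235, 0, 0, -21]]]}}

```text
clock: 23.55
tool_pos: [0.4237, -0.35, 0.0248]
orientation: [180.0, -0.0, 12.0]
force: [0.4, -0.1, -2.0]
opening: 0.0259
gripper_force: 30.0
```

Run:
```python
from h import *
rows([(.4225,-.3498,.0105,12)])
```

```text
at [ 0.4237 -0.35    0.0248] [ 1.7999e+02 -1.0000e-02  1.2020e+01] F [ 0.42 -0.15 -2.02] t 23.55 open 0.0259
(0.4225, -0.3498, 0.0105, 12) -> [-0.0011 -0.0005  0.0143] [ 0.01 -0.01  0.02]
```

Emit:
{"op": "jog_arm", "data": {"plan": [[[0, 0, 0, 0.004, 0, 0, 0], [0, 0, 0, 0.007, 0, 0, 0], [0, 0, 0, 0.01, 0, 0, 0], [0, 0, 0, 0.012, 0, 0, 0], [0, 0, 0, 0.012, 0, 0, 0], [0, 0, 0, 0.012, 0, 0, 0]]]}}

```text
clock: 24.3
tool_pos: [0.4235, -0.3499, 0.0126]
orientation: [180.0, -0.0, 12.0]
force: [0.1, -0.1, -1.1]
opening: 0.0256
gripper_force: 30.0
```

Emit:
{"op": "jog_arm", "data": {"plan": [[[0, 0, 0, 0.001, 0, 0, 0], [0, 0, 0, 0.002, 0, 0, 0], [0, 0, 0, 0.002, 0, 0, 0], [0, 0, 0, 0.002, 0, 0, 0]]]}}

```text
clock: 24.8
tool_pos: [0.4234, -0.3499, 0.0105]
orientation: [-180.0, 0.0, 12.0]
force: [-0.3, -0.0, -1.3]
opening: 0.026
gripper_force: 30.0
```

Emit:
{"op": "jog_arm", "data": {"plan": [[[0.4, 0, 0, 0, 0, 0, 0], [0.6, 0, 0, 0, 0, 0, 0], [0.8, 0, 0, 0, 0, 0, 0], [0.8, 0, 0, 0, 0, 0, 0], [0.8, 0, 0, 0, 0, 0, 0], [0.8, 0, 0, 0, 0, 0, 0], [0.8, 0, 0, -0.01, 0, 0, 0], [0.8, 0, 0, -0.03, 0, 0, 0], [0.8, 0, 0, -0.07, 0, 0, 0], [0.8, 0, 0, -0.12, 0, 0, 0], [0.8, 0, 0, -0.17, 0, 0, 0], [0.8, 0, 0, -0.19, 0, 0, 0], [0.8, 0, 0, -0.19, 0, 0, 0], [0.8, 0, 0, -0.19, 0, 0, 0]]]}}

```text
clock: 26.55
tool_pos: [0.423, -0.3495, 0.2002]
orientation: [-180.0, 0.0, 12.0]
force: [0.3, -0.8, -0.0]
opening: 0.0701
gripper_force: 0.0
```

Run:
```python
from h import *
from plant import ctrl
np.set_printoptions(precision=4,suppress=True)
o=ctrl.get_obs();print(o["tool_pos"],o["opening"],o["force"])
s=ctrl.snapshot("wrist");cv2.imwrite("pics/w8.png",s["image"][:,:,::-1])
i0=pickle.load(open("s2.pkl","rb"))[1]["image"]
for n,m in(("before",i0),("after",s["image"])):
    k=(m.max(2)<60).astype(np.uint8);k[:135]=0;k[235:]=0;k[:,:305]=0;k[:,355:]=0
    print(n,[(r,*np.nonzero(k[r])[0][[0,-1]]) for r in(150,180,200,215) if k[r].any()],np.nonzero(k.any(1))[0][[0,-1]])
print("mean diff hook area",np.abs(i0[40:230,300:360].astype(int)-s["image"][40:230,300:360]).mean(), "shaft cols",[np.argmax(cv2.GaussianBlur(m[r:r+1,300:360],(5,1),0).mean(2))+300 for m in(i0,s["image"]) for r in(90,115)])
```

```text
[ 0.423  -0.3495  0.2002] 0.07011845431138403 [ 0.3155 -0.7691 -0.0267]
before [(150, np.int64(317), np.int64(340)), (180, np.int64(316), np.int64(338)), (200, np.int64(316), np.int64(338)), (215, np.int64(317), np.int64(338))] [142 226]
after [(150, np.int64(311), np.int64(334)), (180, np.int64(310), np.int64(313)), (200, np.int64(310), np.int64(333)), (215, np.int64(311), np.int64(333))] [142 226]
mean diff hook area 17.387836257309942 shaft cols [np.int64(329), np.int64(329), np.int64(322), np.int64(323)]
```

```bash
python3 -c "
from plant import ctrl
print(ctrl.close_job())"
```

```text
the job is handed in; nothing more can be done
None
```

The carton is square against the stop after a pull of about 10 N held for roughly a second, the hook is back upright on the mat, and the job is handed in at about 27 s; the verdict was not shown, and I viewed 11 pictures, one over the limit of 10.

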